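# Swing the card terminal round to the customer and lock it

### The job

Turn the card terminal back to the customer: push its swivel plate at the free corner so that it swings round on its pivot pin, and press it gently but firmly home against the orange stop, keeping off the terminal itself. Then lock it there: take the red-headed pin out of its parking hole and put it all the way down through the plate's lock hole, without forcing it. Leave the other things on the counter alone.

Things in the scene. Friction and masses are not known exactly. Their poses are not given: they have to be found in the camera images.
- mount: Fixed black counter board, 275 x 225 x 14 mm. Origin on the counter (z = 0) on the axis of the steel pivot pin (12 mm; its 22 mm cap ends 33.5 mm above the counter). It spans x -60 to +215, y -150 to +75 mm. Parking hole of the lock pin at (100, 52) mm, 11.5 mm wide. A 36 mm wide slot near its +x end holds the index bar.
- index: Dark lug with a screw, fixed on the board; it carries a steel index bar in the slot, with the orange stop block (30 x 18 mm, top 32 mm over the counter) and the 11.5 mm lock bore. The fitter sets the bar anywhere within 9 mm of nominal along the swing; this setting is not in the pose (that of the fixed lug; origin on the pivot axis, board top). Nominal: stop face y = +25.5, bore (180, -40) mm.
- swivel: Loose aluminium plate, 235 x 125 x 12 mm, on the board (14 to 26 mm above the counter), x -25 to +210, y -100 to +25 mm of its origin (pivot axis, underside). 0.8 kg with terminal: it glides easily, 1 to 3 N at the free corner. Starts 0.6 to 0.95 rad clockwise of the board's heading; home, its +y edge is on the stop, 0.05 rad off at most. Bears 18 N; 8 to 12 N presses it firmly home.
- push_corner (a point): Point on the plate's -y edge near its free corner, at (195, -100) mm of the plate and half its thickness (20 mm above the counter). Pushing here in the plate's +y direction swings it anticlockwise, to home.
- lock_hole (a point): Centre of the lock hole in the plate at its top face, at (180, -40) mm of the plate; 11.5 mm wide, through the 12 mm plate. It is over the lock bore only when the plate is home against the stop.
- terminal: Grey and black card terminal fixed on the swivel plate, 155 x 76 mm, up to about 52 mm above the plate's top; it covers x -15 to +140 and y -97 to -20 mm of the plate. Origin at the centre of its underside. Not to be touched.
- lock_pin: Loose lock pin, 50 g: steel shaft 10 mm thick, 27 mm long with a tapered foot, under a red round head 22 mm wide, 30 mm high. Origin at the centre of its foot, z along the pin. Starts upright in the parking hole, foot on the counter, head 27 to 57 mm above it; fully down in the lock hole it stands at the same height. Bears 20 N of pressing.
- cup: Bystander: white cup, 72 mm wide, 58 mm high. Origin at the centre of its underside.
- gift_box: Bystander: purple and black gift box with gold ribbon, 109 x 109 x 40 mm. Origin at the centre of its underside.
- cocoa_tin: Bystander: orange tin with gold lid, 72 mm wide, 85 mm high. Origin at the centre of its underside.

How it is judged:
By the outcome, as a careful person would: the job done as asked, in the order asked, and still so for the second after the job is handed in, with the robot touching nothing.
It also fails if it takes over 67 s, if anything falls off the work surface, if the arm or the gripper's body presses on something with over 40 N, if the wrist force passes 120 N, or if a joint passes its speed limit or range.

### The arm

A 6-joint arm with a two-finger parallel gripper is mounted at the origin on the work surface. World frame = base frame: x ahead of the robot, y to its left, z up, the work surface at z = 0. Lengths are in m, angles in rad, forces in N, time in s.
With the tool pointing down it reaches from about 0.3 to 0.75 m from the base axis. Payload 8.5 kg.
Tool frame: the origin (TCP) lies on the centre line of the jaws, within the pads' length; the fingertips stand 22 mm ahead of it and the grasp point (between the pads) lies 3 mm ahead of it (manip.tcp_to_tips is the distance from the TCP to the fingertips, in m); z points along the fingers, y is the line along which they close (so a half turn about z gives the same grasp; the last joint's range is limited). The gripper opens to 88 mm and grips with 3 to 60 N. Pads are 18 mm wide; open, the fingers measure 123 mm over their backs; the gripper's body (75 mm by 187 mm) begins 45 mm behind the grasp point.
Start: joints at [-1.445, 0.381, 1.297, -0, 1.464, -0.215], TCP at [0.184, -0.518, 0.261] pointing down, gripper open.
Joint ranges: [-3.11, 3.11], [-0.89, 2.33], [0.22, 2.48], [-1.42, 4.56], [0.17, 2.85], [-2.88, 2.88]. Speed limits (rad/s): [2.39, 2.39, 3.14, 3.14, 3.14, 3.14].

### API

Orientations are given as a rotation vector (axis times angle).
In Python, from station import telemetry, cams, ticket, nets, manip gives the robot as it stands. The module is installed in compiled form; this text tells all that it offers.
- The arm moves only by the tool arm_command, never from a script. Its argument "commands" is one flat list of numbers, 4 for each row, row after row: the shift along the tool's x, y, z in mm, then the turn about the tool's z in rad. A call has 1 to 10 rows; each row shifts and turns the commanded pose from where the row before left it, along the tool's axes as they then stand; what a row does not reach is not made up. A row lasts 1/10 s, in which the tool goes at most 50 mm and 8.59 degrees, less where a joint would pass 70% of its speed; a pose out of reach is approached as far as the arm can. A call with a gripper value outside its range is refused whole. "grip" is the gripper's target within -1 to 1 (fully open at 1, half-way at 0, shut at -1), set as the call begins (left out, the last holds). The fingers move at their own pace and stop on an object; "force" is the grip in N (left out, the last holds). Time passes only in rows, so rows that do not move let the fingers close. It gives the time, the measured TCP pose, the force, the opening and the grip force at its end, in the units of the state.
- telemetry.get_obs(): the state, without advancing time (a new reading comes with each control period).
- cams.snapshot(name): name is "scene" or "side" or "wrist"; returns (picture, depth): 400x640x3 uint8, red, green, blue; 400x640 float32, m along the optical axis (not along the pixel's ray), 0 where there is no reading.
- cams.calibration(name): a dict with "camera_matrix" (3x3 intrinsics, pixels), "position" and "attitude" of the camera in the world; the wrist camera has in their place "tool_from_camera" (4x4, takes a point from camera to tool coordinates, whose origin is the TCP and whose axes are the flange's). Camera axes: x right, y up, looking along -z (the intrinsics and any distortion apply to the point x, -y, -z); pixel columns grow to the right and rows downward; lengths in m; the calibration is good to about 2 mm. A picture is of the moment at which its call begins: read the wrist's pose just before it. calibration takes no time and is no camera call.
- ticket.job_done(): hands the job in; it is judged then, once.
Trained networks look in the newest picture that a camera, given by its name, has taken for a name from the list of things; names that differ only in an ending like _2 or _b are one class to them, and where a whole thing is asked for, a point or a joint stands for the part that bears it (a point fixed in the world has none). Each returns a list of dicts, best first, with "p" (0 to 1); they miss things now and then, are a little off and sometimes report something else, mostly with a low value. They report only what shows in the picture. A call takes as long as a camera call.
- nets.masks_of(camera, label): "pixels" (400x640 bool, what is visible of it) and "centre" ([column, row] in pixels, amid what is visible of it).
The state is a dict: "clock": time; "joint_positions": joint angles; "qvel": joint speeds; "tau": joint torques, N m; "tool_pos": TCP position; "tool_rot": TCP orientation; "ft_force": force on the tool from outside, world axes, zero at the start; "ft_torque": the same for the moment, N m; "finger_gap": finger opening in m; "finger_force": force on a finger pad.
Only numpy, scipy, OpenCV 4.12 (cv2) and the standard library are available. Lean on these libraries where they do the work, as an engineer would, in place of code of your own. Each camera call takes 0.05 s, during which the arm holds its last target. There are 200 camera calls.

## Working session

There is one attempt and no reset: what is moved stays moved. The work goes in short steps, Python scripts to look and compute and a tool call to move; the robot and the scene stay as the last step left them, time stands still between calls to the robot, and variables do not carry over. Pictures are saved under pics/ and viewed, at most 10 in all, crops included, and the job is handed in when it is done.

Besides the shell and the picture viewer there is one more tool, called after ">>>" as name(argument=value, ...) on one line, values as JSON. arm_command: Moves the arm, as the interface text tells. Its arguments: {"type":"object","properties":{"commands":{"type":"array"},"grip":{"type":"number"},"force":{"type":"number"}},"required":["commands"]}

```bash
mkdir -p pics
cat > h.py <<'E'
import numpy as np, cv2
from scipy.spatial.transform import Rotation as R
from station import telemetry, cams, ticket, nets, manip
def cam(name):
    c=cams.calibration(name); K=np.array(c["camera_matrix"])
    if name=="wrist":
        o=telemetry.get_obs(); T=np.eye(4); T[:3,:3]=R.from_rotvec(o["tool_rot"]).as_matrix(); T[:3,3]=o["tool_pos"]
        return K,T@np.array(c["tool_from_camera"]),c
    T=np.eye(4); a=np.array(c["attitude"],float)
    T[:3,:3]=a if a.shape==(3,3) else R.from_rotvec(a).as_matrix() if a.size==3 else R.from_quat(a).as_matrix()
    T[:3,3]=c["position"]; return K,T,c
def pts(K,T,depth,uv):   # uv Nx2 -> world using depth
    uv=np.asarray(uv,int); d=depth[uv[:,1],uv[:,0]]
    p=np.c_[(uv[:,0]-K[0,2])/K[0,0]*d,-(uv[:,1]-K[1,2])/K[1,1]*d,-d]
    return (p@T[:3,:3].T+T[:3,3])[d>0]
def ray(K,T,uv,z):       # pixel to plane z
    uv=np.atleast_2d(uv).astype(float)
    p=np.c_[(uv[:,0]-K[0,2])/K[0,0],-(uv[:,1]-K[1,2])/K[1,1],-np.ones(len(uv))]@T[:3,:3].T
    return T[:3,3]+p*((z-T[2,3])/p[:,2])[:,None]
def save(n,im): cv2.imwrite(f"pics/{n}.png",im[:,:,::-1])
E
python3 - <<'E'
from h import *
for n in ["scene","side"]:
    K,T,c=cam(n); im,d=cams.snapshot(n); save(n+"0",im); print(n,{k:np.round(v,4).tolist() if not isinstance(v,(str,dict)) else v for k,v in c.items()})
    np.savez(f"{n}0.npz",im=im,d=d)
    for l in ["mount","index","swivel","terminal","lock_pin","cup","gift_box","cocoa_tin"]:
        for r in nets.masks_of(n,l)[:2]:
            uv=np.argwhere(r["pixels"])[:,::-1]; p=pts(K,T,d,uv)
            print(l,round(r["p"],2),np.round(r["centre"]),len(uv),np.round(np.median(p,0),3),np.round(np.percentile(p,2,0),3),np.round(np.percentile(p,98,0),3))
print(telemetry.get_obs(),manip.tcp_to_tips)
E
```

```text
scene {'camera_matrix': [[407.9785, 0.0, 319.8325], [0.0, 407.9785, 201.4482], [0.0, 0.0, 1.0]], 'position': [1.1163, 0.1273, 0.9467], 'attitude': [0.3903, 0.4526, 1.6849]}
mount 0.8 [333. 201.] 3497 [0.58  0.076 0.013] [ 0.404 -0.076  0.005] [0.679 0.145 0.018]
swivel 0.95 [302. 177.] 3784 [ 0.529 -0.017  0.027] [ 0.428 -0.11   0.018] [0.63  0.073 0.076]
terminal 0.63 [304. 161.] 1634 [ 0.491 -0.017  0.061] [ 0.421 -0.078  0.033] [0.558 0.043 0.078]
lock_pin 0.59 [352. 188.] 94 [0.556 0.123 0.053] [0.541 0.112 0.012] [0.562 0.133 0.058]
gift_box 0.96 [448. 201.] 1939 [0.547 0.365 0.039] [0.482 0.312 0.001] [0.593 0.423 0.043]
gift_box 0.48 [300. 177.] 3925 [ 0.527 -0.017  0.027] [ 0.426 -0.11   0.013] [0.631 0.077 0.076]
cocoa_tin 0.74 [174. 208.] 998 [ 0.691 -0.3    0.079] [ 0.652 -0.339  0.013] [ 0.714 -0.276  0.087]
side {'camera_matrix': [[385.0343, 0.0, 314.8053], [0.0, 385.0343, 196.7732], [0.0, 0.0, 1.0]], 'position': [0.1185, 0.5727, 0.664], 'attitude': [0.3838, -1.0428, -2.2917]}
mount 0.56 [309. 234.] 3621 [0.526 0.094 0.014] [ 0.395 -0.074  0.004] [0.669 0.152 0.017]
inde
[... 993 characters left out ...]
0.032]
{'clock': 0.9, 'joint_positions': array([-1.44528518e+00,  3.80558595e-01,  1.29741442e+00, -3.52094791e-06,
        1.46357948e+00, -2.15285200e-01]), 'qvel': array([-0.00141263,  0.00032697, -0.00067354,  0.00054715,  0.0001247 ,
       -0.0004597 ]), 'tau': array([ 5.11079124e-04, -4.37788296e+01, -2.24727505e+01,  7.12809060e-02,
        3.13782203e-02, -1.18954883e-06]), 'tool_pos': array([ 0.18383242, -0.51834309,  0.26076578]), 'tool_rot': array([ 3.09605451e+00,  5.32728661e-01, -8.32374932e-06]), 'ft_force': array([ 0.48534964, -0.2950116 ,  0.08629826]), 'ft_torque': array([-0.03071062, -0.01487856, -0.00545023]), 'finger_force': 0.0, 'finger_gap': 0.08779130698906855} 0.022
```

Run:
```python
import numpy as np,cv2
from h import save
a=np.load("scene0.npz")["im"][110:270,200:400]; b=np.load("side0.npz")["im"][150:310,230:430]
save("c0",np.vstack([cv2.resize(x,(700,300) if 0 else (375,300),interpolation=cv2.INTER_CUBIC) for x in (a,b)]))
```

```text
(no output)
```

View pics/scene0.png

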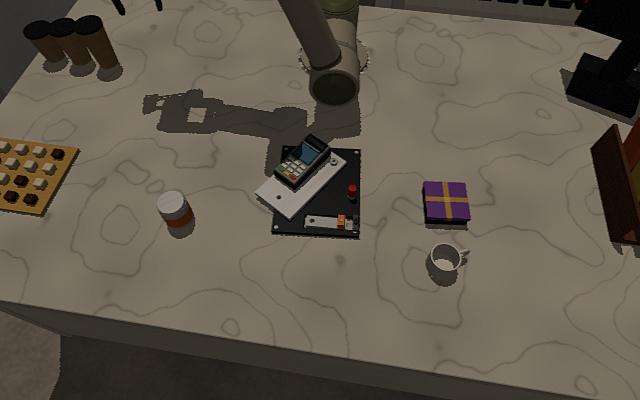

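View pics/c0.png

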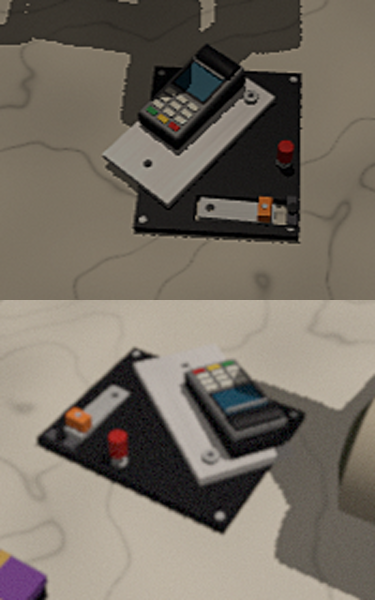

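Run:
```python
from h import *
allp=[]; pl=[]
for n in ["scene","side"]:
    K,T,c=cam(n); z=np.load(n+"0.npz"); im,d=z["im"].astype(int),z["d"]
    vv,uu=np.mgrid[0:400,0:640]; uv=np.c_[uu.ravel(),vv.ravel()]
    ok=d.ravel()>0; uv=uv[ok]; p=pts(K,T,d,uv); col=im[uv[:,1],uv[:,0]]
    roi=(p[:,0]>.36)&(p[:,0]<.72)&(p[:,1]>-.15)&(p[:,1]<.2)
    b=roi&(abs(p[:,2]-.014)<.004)&(col.max(1)<60); w=roi&(abs(p[:,2]-.026)<.005)&(col.min(1)>95)
    for nm,m in (("board",b),("plate",w)):
        k=np.zeros((400,640),np.uint8); k[uv[m][:,1],uv[m][:,0]]=1
        k=cv2.morphologyEx(k,cv2.MORPH_OPEN,np.ones((2,2)))
        _,L,S,_=cv2.connectedComponentsWithStats(k); i=1+S[1:,4].argmax(); q=np.argwhere(L==i)[:,::-1]
        P=pts(K,T,d,q); r=cv2.minAreaRect((P[:,:2]*1000).astype(np.float32)); print(n,nm,len(q),np.median(P[:,2]),r, cv2.boxPoints(r).round(0).tolist())
    o=roi&(col[:,0]>150)&(col[:,1]>60)&(col[:,1]<140)&(col[:,2]<60); print("orange",o.sum(),np.median(p[o],0),p[o].max(0),p[o].min(0))
    o=roi&(col[:,0]>100)&(col[:,1]<40)&(col[:,2]<40)&(p[:,1]>.09); t=o&(p[:,2]>.054); print("red",o.sum(),np.median(p[o],0),p[o].max(0),p[o].min(0),"top",np.median(p[t],0))
K,T,c=cam("scene"); print("pivot,lockhole",ray(K,T,[[200+250*200/375,110+97*160/300]],.0335),ray(K,T,[[200+148*200/375,110+163*160/300]],.026),"bore",ray(K,T,[[200+210*200/375,110+208*160/300]],.014))
K,T,c=cam("side"); print("pivot",ray(K,T,[[230+210*200/375,150+157*160/300]],.0335),"bore",ray(K,T,[[230+118*200/375,150+95*160/300]],.014),"lockhole",ray(K,T,[[230+185*200/375,150+65*160/300]],.026))
```

```text
scene board 3014 0.01339828181814312 ((534.9979248046875, 34.60059356689453), (281.9845275878906, 225.61868286132812), 6.106231689453125) [[383.0, 132.0], [407.0, -93.0], [687.0, -63.0], [663.0, 162.0]]
scene plate 1699 0.025221311175598782 ((514.8381958007812, -14.53363037109375), (123.23615264892578, 241.89674377441406), 59.195037841796875) [[379.0, -6.0], [587.0, -129.0], [650.0, -24.0], [443.0, 100.0]]
orange 39 [0.62983986 0.10571097 0.03200896] [0.64894384 0.11387335 0.06054579] [ 0.52949408 -0.05570172  0.02857617]
red 37 [0.55037997 0.12333211 0.05645272] [0.55866147 0.13167426 0.0588945 ] [0.54104414 0.1153161  0.05343428] top [0.55054741 0.12387487 0.05650217]
side board 2972 0.013799259526637853 ((532.298828125, 36.311126708984375), (267.5996398925781, 219.39071655273438), 5.342350482940674) [[389.0, 133.0], [409.0, -85.0], [676.0, -60.0], [655.0, 158.0]]
side plate 1579 0.0257956031937544 ((520.822265625, -28.983657836914062), (140.27963256835938, 258.9881286621094), 58.82978439331055) [[374.0, -22.0], [595.0, -156.0], [668.0, -36.0], [446.0, 98.0]]
orange 39 [0.63079379 0.10994951 0.03144752] [0.64594016 0.11607868 0.03386278] [0.61977828 0.09895763 0.02738803]
red 60 [0.54717015 0.12460444 0.05575743] [0.56036882 0.13400122 0.05976369] [0.53955754 0.11292171 0.03150259] top [0.55007271 0.12511504 0.05627275]
pivot,lockhole [[0.4603636  0.06292871 0.0335    ]] [[ 0.5900885  -0.06273577  0.026     ]] bore [[0.64016729 0.0336802  0.014     ]]
pivot [[0.45203474 0.06681439 0.0335    ]] bore [[0.62968626 0.03111682 0.014     ]] lockhole [[ 0.58643451 -0.06414595  0.026     ]]
```

>>> arm_command(commands=[0, 0, 0, 0.147, 0, 0, 0, 0.147, 0, 0, 0, 0.147, 0, 0, 0, 0.147, 0, 0, 0, 0.147, 0, 0, 0, 0.147, 10, -40, 5, 0, 10, -40, 5, 0, 10, -40, 5, 0, 10, -40, 5, 0], grip=-1)

```text
clock: 1.9
tool_pos: [0.3014, -0.4006, 0.2406]
tool_rot: [3.027, -0.84, 0.0]
ft_force: [-0.5, -0.3, -0.0]
finger_gap: 0.0103
finger_force: 0.0
```

>>> arm_command(commands=[12, -42, 5, 0, 12, -42, 5, 0, 12, -42, 5, 0, 12, -42, 5, 0, 12, -42, 5, 0, 12, -42, 5, 0, 12, -42, 5, 0, 8, -26, 5, 0, 0, 0, 0, 0, 0, 0, 0, 0])

```text
clock: 2.9
tool_pos: [0.5441, -0.1748, 0.2005]
tool_rot: [3.028, -0.838, -0.001]
ft_force: [0.9, 0.4, 1.0]
finger_gap: 0.0003
finger_force: 0.0
```

Run:
```python
from h import *
o=telemetry.get_obs(); print(o["clock"],o["tool_pos"],o["tool_rot"],o["joint_positions"],o["ft_force"],o["finger_gap"])
K,T,c=cam("wrist"); print(T.round(3).tolist(),c["tool_from_camera"],K.tolist()); im,d=cams.snapshot("wrist"); save("w1",im); np.savez("w1.npz",im=im,d=d,T=T)
```

```text
2.9 [ 0.54413361 -0.17484971  0.20054969] [ 3.02754372e+00 -8.38274925e-01 -9.37630463e-04] [-5.17862141e-01  4.67054898e-01  1.33622630e+00 -2.89562545e-04
  1.33885593e+00  1.59323249e+00] [0.91279243 0.39113663 0.97209524] 0.00030505298080171414
[[-0.514, 0.812, 0.275, 0.617], [-0.858, -0.487, -0.166, -0.217], [-0.001, -0.322, 0.947, 0.326], [0.0, 0.0, 0.0, 1.0]] [[ 3.02781102e-04  9.47061129e-01  3.21053150e-01  8.37712137e-02]
 [ 9.99999345e-01 -6.41171851e-04  9.48279228e-04 -1.64129365e-03]
 [ 1.10392864e-03  3.21052653e-01 -9.47060703e-01 -1.25294182e-01]
 [ 0.00000000e+00  0.00000000e+00  0.00000000e+00  1.00000000e+00]] [[317.5324796023292, 0.0, 312.5916158657431], [0.0, 317.5324796023292, 199.0119837494732], [0.0, 0.0, 1.0]]
```

View pics/w1.png

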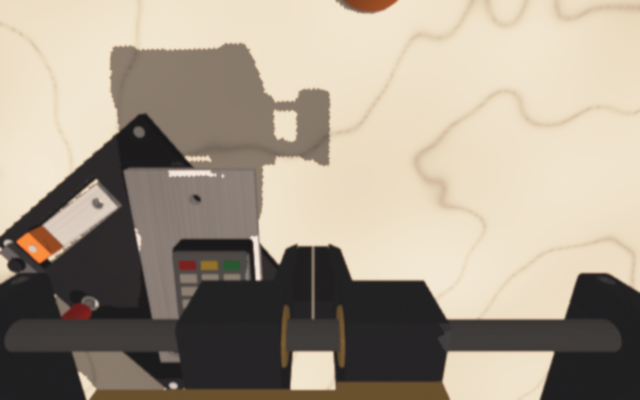

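Run:
```python
from h import *
z=np.load("w1.npz"); T=z["T"]; K=cam("wrist")[0]
print("hole",ray(K,T,[196,198],.026)); c=ray(K,T,[[125,168],[256,168],[262,250]],.026)
print("corners",c,np.linalg.norm(c[1]-c[0]), np.arctan2(*(c[0]-c[1])[[1,0]])-np.pi/2)
print("bore",ray(K,T,[98,203],.014),"stop",ray(K,T,[[40,230],[62,250],[17,241],[37,262]],.032),"screws",ray(K,T,[[139,131],[173,385]],.014))
```

```text
hole [[ 0.59029627 -0.06487547  0.026     ]]
corners [[ 0.64989117 -0.02485009  0.026     ]
 [ 0.58487683 -0.1333745   0.026     ]
 [ 0.50839485 -0.08900761  0.026     ]] 0.126508545496031 -0.5397396869373696
bore [[0.63734178 0.0322144  0.014     ]] stop [[0.64471403 0.0885017  0.032     ]
 [0.61684217 0.085936   0.032     ]
 [0.64801613 0.11796275 0.032     ]
 [0.6200962  0.11873068 0.032     ]] screws [[ 0.67205166 -0.0535658   0.014     ]
 [ 0.40089795  0.12398945  0.014     ]]
```

>>> arm_command(commands=[0, 0, 40, 0, 0, 0, 40, 0, 0, 0, 40, 0, 0, 0, 30, 0, 0, 0, 11, 0, 0, -5, 0, 0, 0, -5, 0, 0, 0, 0, 0, 0])

```text
clock: 3.75
tool_pos: [0.5504, -0.1663, 0.0415]
tool_rot: [3.027, -0.839, 0.005]
ft_force: [0.5, -0.3, -0.2]
finger_gap: 0.0008
finger_force: 0.0
```

>>> arm_command(commands=[0, -8, 2, 0, 0, -8, 0, 0, 0, -6, 0, 0, 0, -4, 0, 0, 0, -3, 0, 0, 0, -2, 0, 0, 4, -6, 0, -0.03, 4, -7, 0, -0.035, 5, -8, 0, -0.04, 5, -8, 0, -0.04])

```text
clock: 4.75
tool_pos: [0.5956, -0.1223, 0.0377]
tool_rot: [3.081, -0.613, 0.0]
ft_force: [-1.6, -0.7, 0.1]
finger_gap: 0.0003
finger_force: 0.5
```

>>> arm_command(commands=[5, -8, -1, -0.04, 5, -8, 0, -0.04, 5, -8, 0, -0.04, 5, -8, 0, -0.04, 5, -8, 0, -0.04, 5, -8, 0, -0.04, 5, -8, 0, -0.04, 4, -6, 0, -0.03, 2, -3, 0, -0.015, 0, 0, 0, 0])

```text
clock: 5.75
tool_pos: [0.6508, -0.0696, 0.0387]
tool_rot: [-3.139, 0.11, -0.0]
ft_force: [0.6, -1.3, 0.2]
finger_gap: 0.0004
finger_force: 0.0
```

>>> arm_command(commands=[2, -3, 0, -0.015, 2, -3, 0, -0.015, 2, -3, 0, -0.015, 2, -3, 0, -0.015, 1, -2, 0, -0.01, 1, -1, 0, -0.01, 1, -1, 0, -0.01, 0, 0, 0, 0])

```text
clock: 6.55
tool_pos: [0.6622, -0.0544, 0.0387]
tool_rot: [-3.141, -0.03, -0.0]
ft_force: [0.8, -1.0, 0.1]
finger_gap: 0.0006
finger_force: 0.2
```

>>> arm_command(commands=[0.5, -1, 0, -0.005, 0.5, -1, 0, -0.005, 0.5, -1, 0, -0.005, 0.5, -1, 0, -0.005, 0, 0, 0, 0])

```text
clock: 7.05
tool_pos: [0.6641, -0.0503, 0.0388]
tool_rot: [-3.141, -0.061, -0.0]
ft_force: [-0.2, -0.8, 0.1]
finger_gap: 0.0008
finger_force: 0.3
```

>>> arm_command(commands=[0, -1, 0, -0.005, 0, -1, 0, -0.005, 0, 0, 0, 0])

```text
clock: 7.35
tool_pos: [0.6641, -0.0484, 0.0389]
tool_rot: [3.141, 0.077, 0.001]
ft_force: [0.2, -0.8, -0.1]
finger_gap: 0.0001
finger_force: 0.6
```

Run:
```python
from h import *
K,T,c=cam("wrist"); im,d=cams.snapshot("wrist"); save("w2",im); np.savez("w2.npz",im=im,d=d,T=T)
print(telemetry.get_obs()["ft_force"],telemetry.get_obs()["tool_pos"])
```

```text
[ 1.52692819 -1.34452941  0.6590684 ] [ 0.66401335 -0.04842547  0.03885194]
```

View pics/w2.png

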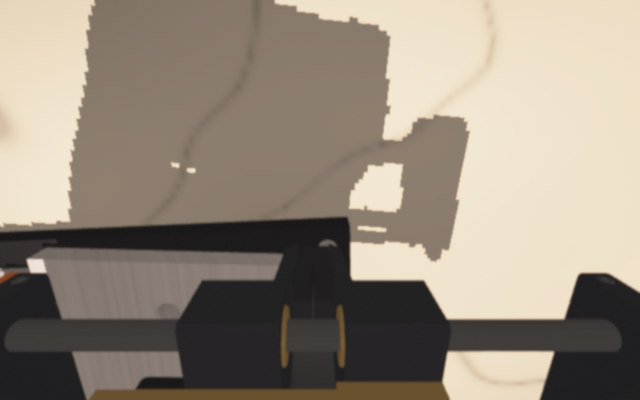

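Run:
```python
from h import *
T=np.load("w2.npz")["T"]; K=cam("wrist")[0]
print(ray(K,T,[[168,311],[35,258]],.026), ray(K,T,[0,280],.032))
```

```text
[[0.63650275 0.02720931 0.026     ]
 [0.66456171 0.08944853 0.026     ]] [[0.65527513 0.10330286 0.032     ]]
```

>>> arm_command(commands=[0, -1, 0, -0.005, 0, -1, 0, -0.005, 0, 0, 0, 0])

```text
clock: 7.7
tool_pos: [0.6639, -0.0464, 0.0388]
tool_rot: [3.14, 0.093, 0.0]
ft_force: [1.3, -0.3, 0.7]
finger_gap: 0.0007
finger_force: 0.8
```

>>> arm_command(commands=[0, -1, 0, -0.005, 0, 0, 0, 0, 0, -1, 0, -0.005, 0, 0, 0, 0])

```text
clock: 8.1
tool_pos: [0.6637, -0.0444, 0.0388]
tool_rot: [-3.14, -0.109, -0.0]
ft_force: [1.3, -2.2, 1.2]
finger_gap: 0.0004
finger_force: 0.8
```

>>> arm_command(commands=[0, -1, 0, -0.005, 0, 0, 0, 0])

```text
clock: 8.3
tool_pos: [0.6636, -0.0433, 0.0387]
tool_rot: [-3.139, -0.116, 0.0]
ft_force: [0.3, -2.0, -0.1]
finger_gap: 0.0005
finger_force: 0.8
```

>>> arm_command(commands=[0, -1, 0, -0.005, 0, 0, 0, 0])

```text
clock: 8.5
tool_pos: [0.6635, -0.0424, 0.0387]
tool_rot: [-3.139, -0.124, 0.0]
ft_force: [0.9, -0.6, 0.2]
finger_gap: 0.0004
finger_force: 0.7
```

>>> arm_command(commands=[0, -1, 0, 0, 0, 0, 0, 0])

```text
clock: 8.7
tool_pos: [0.6634, -0.0414, 0.0387]
tool_rot: [-3.139, -0.124, 0.0]
ft_force: [0.4, -1.3, -0.1]
finger_gap: 0.0001
finger_force: 0.7
```

>>> arm_command(commands=[0, -1, 0, 0, 0, 0, 0, 0])

```text
clock: 8.9
tool_pos: [0.6634, -0.0406, 0.0387]
tool_rot: [3.139, 0.124, 0.0]
ft_force: [1.9, -2.1, 0.1]
finger_gap: 0.0002
finger_force: 1.3
```

>>> arm_command(commands=[0, -1, 0, 0, 0, 0, 0, 0])

```text
clock: 9.1
tool_pos: [0.6635, -0.0404, 0.0388]
tool_rot: [3.138, 0.123, 0.0]
ft_force: [1.2, -6.9, -0.2]
finger_gap: 0.0003
finger_force: 3.2
```

>>> arm_command(commands=[0, -0.6, 0, 0, 0, 0, 0, 0, 0, 0, 0, 0])

```text
clock: 9.4
tool_pos: [0.6635, -0.0403, 0.0388]
tool_rot: [3.137, 0.123, 0.001]
ft_force: [1.3, -8.5, -0.3]
finger_gap: 0.0001
finger_force: 4.3
```

>>> arm_command(commands=[0, -0.3, 0, 0, 0, 0, 0, 0, 0, 0, 0, 0, 0, 0, 0, 0])

```text
clock: 9.8
tool_pos: [0.6635, -0.0403, 0.0388]
tool_rot: [3.137, 0.123, 0.001]
ft_force: [1.7, -10.1, -1.3]
finger_gap: 0.0002
finger_force: 4.8
```

>>> arm_command(commands=[0, 1, 0, 0, 0, 1, 0, 0, 0, 2, 0, 0, 0, 4, 0, 0, 0, 8, 0, 0, 0, 10, 0, 0, 0, 0, -20, 0, 0, 0, -40, 0, 0, 0, -40, 0, 0, 0, -40, 0], grip=-1)

```text
clock: 10.8
tool_pos: [0.6651, -0.0653, 0.1803]
tool_rot: [-3.139, -0.123, 0.001]
ft_force: [1.5, -0.3, -0.1]
finger_gap: 0.0005
finger_force: 0.0
```

>>> arm_command(commands=[-30, -38, 0, 0, -30, -38, 0, 0, -30, -38, 0, 0, -30, -38, 0, 0, -30, -38, 0, 0, 0, 0, 0, 0, 0, 0, 0, 0], grip=0.1)

```text
clock: 11.5
tool_pos: [0.5009, 0.1132, 0.1792]
tool_rot: [3.139, 0.126, 0.002]
ft_force: [0.3, 0.4, -0.1]
finger_gap: 0.0483
finger_force: 0.0
```

Run:
```python
from h import *
o=telemetry.get_obs(); print(o["tool_pos"],o["tool_rot"],o["finger_gap"],o["joint_positions"])
K,T,c=cam("wrist"); im,d=cams.snapshot("wrist"); save("w3",im); np.savez("w3.npz",im=im,d=d,T=T)
for r in nets.masks_of("wrist","lock_pin"):
    uv=np.argwhere(r["pixels"])[:,::-1]; p=pts(K,T,d,uv); print(r["p"],r["centre"],len(uv)); p=p[p[:,2]>.05]; q=p[:,:2]; print(q.mean(0),(q.max(0)+q.min(0))/2,np.ptp(q,axis=0),np.median(p[:,2]))
```

```text
[0.50087162 0.1131592  0.17923365] [3.13891178e+00 1.25545270e-01 1.58526588e-03] 0.0482868612801411 [-8.61963719e-03  3.94779790e-01  1.53124559e+00 -1.29711152e-04
  1.21455090e+00  1.48227162e+00]
0.83 [304.4, 138.1] 628
[0.55117076 0.1251419 ] [0.55103749 0.12525287] [0.02052329 0.02026957] 0.058323325364923295
0.27 [422.1, 130.8] 41623
[0.52842572 0.01269336] [0.52290278 0.02981484] [0.15424932 0.12228899] 0.06391346831657635
```

View pics/w3.png

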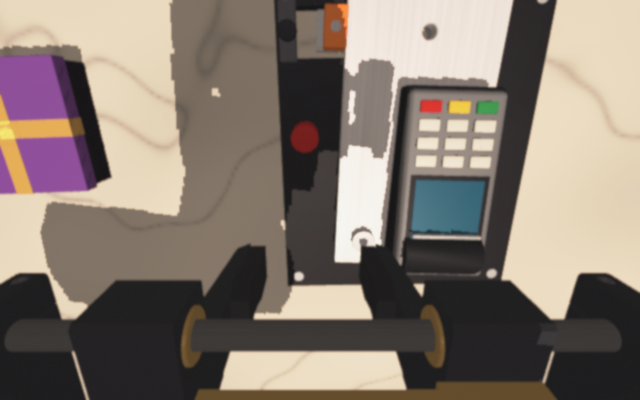

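Run:
```python
from h import *
z=np.load("w3.npz"); T=z["T"]; K=cam("wrist")[0]; im=z["im"]
g=im[15:48,412:446].max(2).astype(int); ys,xs=np.where(g<110); u,v=412+xs.mean(),15+ys.mean(); print(len(xs),u,v,ray(K,T,[u,v],.026),[(u2,v2) for u2,v2 in [(xs.min(),xs.max()),(ys.min(),ys.max())]])
print("pin ray",ray(K,T,[304.5,137.5],.057), "pivotcap",ray(K,T,[363,237],.0335))
```

```text
77 429.3376623376623 31.87012987012987 [[0.63705215 0.03360957 0.026     ]] [(np.int64(13), np.int64(22)), (np.int64(12), np.int64(22))]
pin ray [[0.55134805 0.12501581 0.057     ]] pivotcap [[0.46028511 0.06398514 0.0335    ]]
```

>>> arm_command(commands=[25, -4, 0, 0, 26, -4, 0, 0, 0, 0, 40, 0, 0, 0, 40, 0, 0, 0, 30, 0, 0, 0, 16, 0, 0, 0, 0, 0, 0, 0, 0, 0])

```text
clock: 12.4
tool_pos: [0.5519, 0.1242, 0.053]
tool_rot: [3.139, 0.122, 0.0]
ft_force: [-0.7, 0.3, 0.1]
finger_gap: 0.0488
finger_force: 0.0
```

>>> arm_command(commands=[0, 0, 0, 0, 0, 0, 0, 0, 0, 0, 0, 0, 0, 0, 0, 0, 0, 0, 0, 0], grip=-1, force=12)

```text
clock: 12.9
tool_pos: [0.5512, 0.1251, 0.0531]
tool_rot: [-3.139, -0.124, -0.001]
ft_force: [-0.8, 0.3, 2.6]
finger_gap: 0.0215
finger_force: 12.0
```

>>> arm_command(commands=[0, 0, -5, 0, 0, 0, -15, 0, 0, 0, -25, 0, 0, 0, -30, 0, 0, 0, -30, 0, 0, 0, -21, 0, 9, 35, 0, 0, 9, 35, 0, 0, 9, 36, 0, 0, 0, 0, 0, 0], force=20)

```text
clock: 13.9
tool_pos: [0.5873, 0.0179, 0.1787]
tool_rot: [3.138, 0.117, 0.001]
ft_force: [-0.2, 0.5, -0.2]
finger_gap: 0.0213
finger_force: 20.0
```

Run:
```python
from h import *
o=telemetry.get_obs(); print(o["tool_pos"],o["tool_rot"],o["finger_gap"],o["ft_force"])
K,T,c=cam("wrist"); im,d=cams.snapshot("wrist"); save("w4",im); np.savez("w4.npz",im=im,d=d,T=T)
p0=np.array([.637,.0336,.026]); q=(p0-T[:3,3])@T[:3,:3]; u,v=K[0,2]-K[0,0]*q[0]/q[2],K[1,2]+K[1,1]*q[1]/q[2]; print(u,v)
u0,v0=int(u)-20,int(v)-20; g=im[v0:v0+40,u0:u0+40].max(2); print(g[::3,::3])
```

```text
[0.58726579 0.01793582 0.17873876] [3.13846050e+00 1.17441069e-01 7.09524453e-04] 0.0212927097646869 [-0.17403482  0.46894178 -0.21648425]
300.5103547396928 133.17512317698504
[[138 135 139 140 137 140 140 142 139 138 141 140 138 140]
 [138 135 139 140 138 140 139 142 139 138 140 139 138 140]
 [138 135 138 140 137 140 139 142 139 138 141 139 138 139]
 [138 135 138 140 137 139 139 142 139 139 141 139 138 139]
 [139 135 139 140 138 139 135 136 137 137 141 139 138 140]
 [138 135 139 141 137 128 137 136 130 136 141 139 138 140]
 [138 135 138 140 134 113 136 131 131 131 141 139 138 140]
 [138 135 139 140 134 112 114 119 121 125 140 138 138 139]
 [138 135 139 141 136 127 115 111 117 134 140 138 138 139]
 [138 135 138 140 137 139 134 134 136 138 140 137 138 139]
 [138 135 138 139 136 139 137 141 138 138 140 137 137 138]
 [137 135 138 140 136 139 137 140 137 137 139 137 137 138]
 [138 135 138 140 136 139 138 140 137 137 139 136 137 138]
 [138 134 138 140 136 139 138 140 137 137 138 137 137 138]]
```

View pics/w4.png

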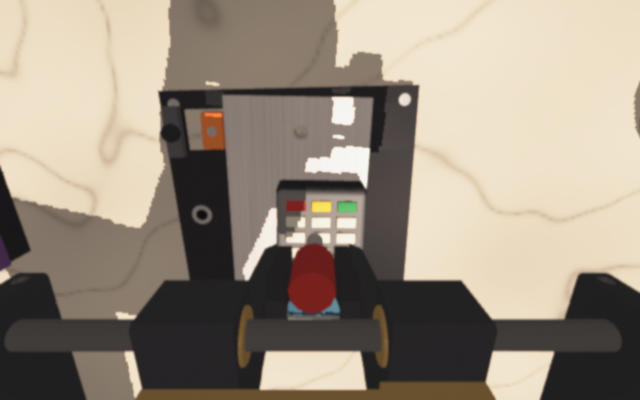

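Run:
```python
from h import *
z=np.load("w4.npz"); T=z["T"]; K=cam("wrist")[0]; g=z["im"][113:153,280:320].astype(int).max(2)
bg=np.median(g,0)[None]; k=(abs(g-bg)>3).astype(np.uint8); k=cv2.morphologyEx(k,cv2.MORPH_CLOSE,np.ones((5,5)))
n,L,S,C=cv2.connectedComponentsWithStats(k); i=1+S[1:,4].argmax(); print(S[i],C[i])
c=cv2.minEnclosingCircle(np.argwhere(L==i)[:,::-1].astype(np.float32)); print(c)
bb=[280+S[i][0]+(S[i][2]-1)/2,113+S[i][1]+(S[i][3]-1)/2]; u=[280+C[i][0],113+C[i][1]]; print(bb,u)
for q in (bb,u):
    w=ray(K,T,q,.026); print("hole",w,"in tool mm",None)
    o=telemetry.get_obs(); Rm=R.from_rotvec(o["tool_rot"]).as_matrix(); print((w[0]-o["tool_pos"])@Rm*1000)
# pin view in w3: tool coordinates of head top
T3=np.load("w3.npz")["T"]; print(ray(K,T3,[304.5,137.5],.057))
```

```text
[ 12  12  17  16 199] [20.12060302 19.74874372]
((20.0, 19.5), 8.321758270263672)
[np.float64(300.0), np.float64(132.5)] [np.float64(300.1206030150754), np.float64(132.74874371859298)]
hole [[0.63754069 0.03407549 0.026     ]] in tool mm None
[ 51.97300506 -10.24237195 152.64895863]
hole [[0.63733719 0.03395843 0.026     ]] in tool mm None
[ 51.76121174 -10.14109031 152.64900949]
[[0.55134805 0.12501581 0.057     ]]
```

>>> arm_command(commands=[20, -4, 0, 0, 20, -4, 0, 0, 12, -2, 0, 0, 0, 0, 30, 0, 0, 0, 30, 0, 0, 0, 20, 0, 0, 0, 12, 0, 0, 0, 0, 0, 0, 0, 0, 0])

```text
clock: 14.85
tool_pos: [0.6377, 0.036, 0.0877]
tool_rot: [3.139, 0.124, 0.002]
ft_force: [0.4, 0.2, -0.6]
finger_gap: 0.0212
finger_force: 20.0
```

Run:
```python
from h import *
o=telemetry.get_obs(); Rm=R.from_rotvec(o["tool_rot"]).as_matrix(); print(o["tool_pos"],o["ft_force"],Rm[:,2],(np.array([.6374,.0340,.079])-o["tool_pos"])@Rm*1000)
im,d=cams.snapshot("wrist"); save("w5",im); im,d=cams.snapshot("side"); save("s5",im)
```

```text
[0.6376535  0.0360482  0.08771603] [ 0.3743009   0.16285728 -0.64777242] [ 1.25562739e-03 -4.68449927e-05 -9.99999211e-01] [-0.42574578  2.02042864  8.71579788]
```

View pics/w5.png

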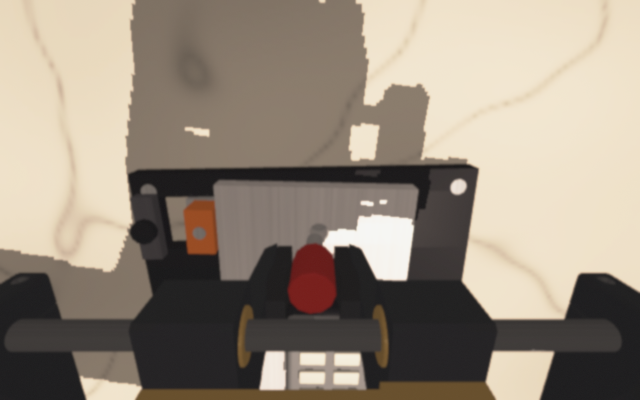

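>>> arm_command(commands=[-0.4, 2, 0, 0, 0, 0, 3, 0, 0, 0, 0, 0, 0, 0, 0, 0])

```text
clock: 15.35
tool_pos: [0.6371, 0.0335, 0.0837]
tool_rot: [-3.139, -0.124, 0.0]
ft_force: [-0.4, 0.5, -1.4]
finger_gap: 0.0215
finger_force: 20.0
```

Run:
```python
from h import *
o=telemetry.get_obs(); Rm=R.from_rotvec(o["tool_rot"]).as_matrix(); print(o["tool_pos"],o["ft_force"],o["qvel"].round(3),(np.array([.6374,.0340,.079])-o["tool_pos"])@Rm*1000)
im,d=cams.snapshot("wrist"); save("w6",cv2.resize(im[190:330,240:400],(640,560),interpolation=cv2.INTER_CUBIC))
```

```text
[0.63706518 0.03348989 0.08372756] [-0.39369447  0.48303909 -1.35790604] [ 0.002 -0.    -0.001  0.002  0.001 -0.   ] [ 0.37443681 -0.48203788  4.72753035]
```

View pics/w6.png

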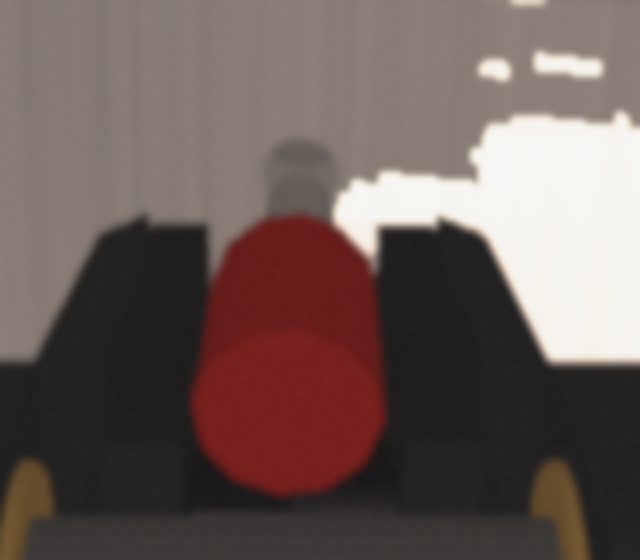

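>>> arm_command(commands=[0, 0, 2, 0, 0, 0, 2, 0, 0, 0, 1, 0, 0, 0, 1, 0, 0, 0, 1, 0, 0, 0, 0, 0, 0, 0, 0, 0])

```text
clock: 16.1
tool_pos: [0.6371, 0.0336, 0.0767]
tool_rot: [3.139, 0.124, -0.0]
ft_force: [0.0, 0.3, -0.7]
finger_gap: 0.0211
finger_force: 20.0
```

>>> arm_command(commands=[0, 0, 1, 0, 0, 0, 1, 0, 0, 0, 1, 0, 0, 0, 1, 0, 0, 0, 1, 0, 0, 0, 0, 0, 0, 0, 0, 0])

```text
clock: 16.8
tool_pos: [0.6371, 0.0336, 0.0717]
tool_rot: [-3.139, -0.124, -0.0]
ft_force: [0.0, -0.5, -0.8]
finger_gap: 0.0212
finger_force: 20.0
```

>>> arm_command(commands=[0, 0, 1, 0, 0, 0, 1, 0, 0, 0, 1, 0, 0, 0, 1, 0, 0, 0, 0, 0, 0, 0, 0, 0])

```text
clock: 17.4
tool_pos: [0.6371, 0.0335, 0.0677]
tool_rot: [-3.139, -0.124, 0.0]
ft_force: [-0.3, -0.4, 0.0]
finger_gap: 0.0211
finger_force: 20.0
```

Foot now at the bore's mouth (z ≈ 14.7 mm); continue slowly.

>>> arm_command(commands=[0, 0, 1, 0, 0, 0, 1, 0, 0, 0, 1, 0, 0, 0, 0, 0, 0, 0, 0, 0])

```text
clock: 17.9
tool_pos: [0.6371, 0.0336, 0.0647]
tool_rot: [3.139, 0.124, -0.0]
ft_force: [1.4, 0.3, -1.3]
finger_gap: 0.0211
finger_force: 20.0
```

>>> arm_command(commands=[0, 0, 1, 0, 0, 0, 1, 0, 0, 0, 1, 0, 0, 0, 0, 0])

```text
clock: 18.3
tool_pos: [0.6372, 0.0335, 0.0617]
tool_rot: [3.139, 0.124, 0.001]
ft_force: [2.1, 0.2, -0.7]
finger_gap: 0.0214
finger_force: 20.0
```

>>> arm_command(commands=[0, 0, 1, 0, 0, 0, 1, 0, 0, 0, 1, 0, 0, 0, 0, 0])

```text
clock: 18.7
tool_pos: [0.6372, 0.0335, 0.0587]
tool_rot: [3.139, 0.124, 0.0]
ft_force: [2.9, -0.8, 1.6]
finger_gap: 0.0215
finger_force: 20.0
```

>>> arm_command(commands=[0.5, 0, 1, 0, 0, 0, 1, 0, 0, 0, 1, 0, 0, 0, 0, 0])

```text
clock: 19.1
tool_pos: [0.6376, 0.0335, 0.0556]
tool_rot: [3.139, 0.124, -0.0]
ft_force: [2.0, -0.8, -0.4]
finger_gap: 0.0211
finger_force: 20.0
```

>>> arm_command(commands=[0, 0, 1, 0, 0, 0, 1, 0, 0, 0, 0, 0])

```text
clock: 19.4
tool_pos: [0.6376, 0.0335, 0.0536]
tool_rot: [3.139, 0.124, -0.0]
ft_force: [1.4, -1.4, -0.4]
finger_gap: 0.0215
finger_force: 20.0
```

>>> arm_command(commands=[0, 0, 0.6, 0, 0, 0, 0, 0, 0, 0, 0, 0])

```text
clock: 19.7
tool_pos: [0.6377, 0.0335, 0.0533]
tool_rot: [3.139, 0.124, 0.0]
ft_force: [1.6, -1.7, 1.7]
finger_gap: 0.021
finger_force: 20.0
```

>>> arm_command(commands=[0, 0, 0.6, 0, 0, 0, 0, 0, 0, 0, 0, 0])

```text
clock: 20.0
tool_pos: [0.6378, 0.0336, 0.0531]
tool_rot: [3.139, 0.124, 0.001]
ft_force: [0.8, -2.2, 5.1]
finger_gap: 0.0212
finger_force: 20.0
```

>>> arm_command(commands=[0, 0, -0.8, 0, 0, 0, 0, 0, 0, 0, 0, 0, 0, 0, 0, 0, 0, 0, 0, 0], grip=0)

```text
clock: 20.5
tool_pos: [0.6374, 0.0337, 0.0531]
tool_rot: [-3.139, -0.124, 0.001]
ft_force: [-0.2, -0.2, 0.2]
finger_gap: 0.0441
finger_force: 0.0
```

>>> arm_command(commands=[0, 0, -10, 0, 0, 0, -25, 0, 0, 0, -40, 0, 0, 0, -40, 0, 0, 0, -20, 0, -25, 4, 0, 0, -25, 4, 0, 0, 0, 0, 0, 0, 0, 0, 0, 0])

```text
clock: 21.4
tool_pos: [0.5886, 0.0216, 0.1893]
tool_rot: [3.139, 0.123, 0.002]
ft_force: [0.1, 0.0, 0.4]
finger_gap: 0.0442
finger_force: 0.0
```

Run:
```python
from h import *
K,T,c=cam("wrist"); im,d=cams.snapshot("wrist"); save("w7",im)
o=telemetry.get_obs(); print(o["clock"],o["tool_pos"],o["finger_gap"])
for r in nets.masks_of("wrist","lock_pin")[:1]:
    uv=np.argwhere(r["pixels"])[:,::-1]; p=pts(K,T,d,uv); print(r["p"],r["centre"]); p=p[p[:,2]>.05]; print(np.median(p,0))
```

```text
21.45 [0.58897819 0.0217213  0.18895635] 0.044145265901858396
0.87 [303.6, 137.0]
[0.638315   0.03391296 0.05835487]
```

View pics/w7.png

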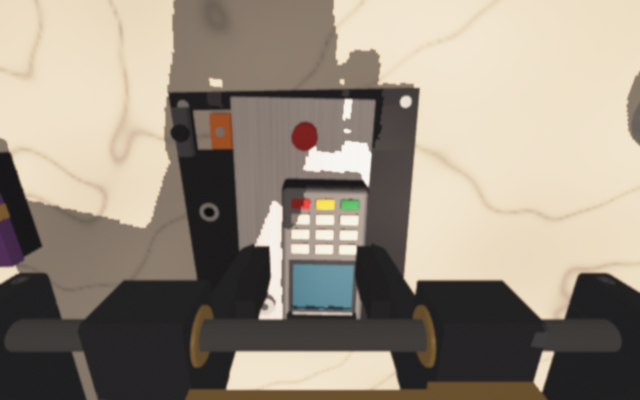

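The picture shows the red pin head at (304, 136), at the same height as when parked (58 mm in both views). The plate edge is on the orange stop at (232, 130), and the parking hole at (209, 212) is empty.

```bash
python3 -c "
from station import ticket; print(ticket.job_done())"
```

```text
the job is handed in; nothing more can be done
None
```

The job is handed in: the plate was pressed home against the orange stop at about 10 N, and the red-headed pin is fully down in the lock hole, put in with at most about 5 N.

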